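# Change over the clips on an inspection stage

## Task

Change the calibration slide over from the blue clip to the red one: swing the red clip round its pivot screw onto the slide's edge and press it firmly but gently home, so that the slide sits hard against the brass end stop. Only then swing the blue clip right out to the side, clear of the slide, and let go with the slide still held home by the red clip. Keep the fingers off the glass and leave the things lying around the stage where they are.

Things in the scene. Friction and masses are not known exactly. Their poses are not given: they have to be found in the camera images.
- stage: grey inspection stage bolted to the worktop, 156 x 220 x 20 mm (x, y, z). Origin at table level under the middle of the slide channel; +x to its rear edge with the two pivot screws, +y to the end with the brass stop. Channel along y between aluminium rails (inner faces x = +-27 mm, 3.5 mm high), floor 20 mm above the table, open at the -y end
- end_stop: low brass bar across the +y end of the channel, 66 x 6 x 3.5 mm, fixed; its inner face is at stage y = 38 mm. Origin at the centre of its underside, axes as the stage
- slide: loose glass slide, 52 x 76 x 6 mm, 60 to 110 g, with dark rings and a white end patch. Origin at the centre of its underside, axes as the stage. Starts 2 to 6 mm short of the end stop (stage y = -2 to -6 mm; home is y = 0) and slides along y. It is seated once pressed against the stop with over 5 N for 0.3 s; over 14 N there breaks it
- red_clip (a joint): swing angle (rad) of the red-posted clip, clockwise from above. Starts 0 to 0.35; at 1.0 its arm points along stage -x. Its sprung foot climbs 3 mm onto the glass at about 0.5 to 0.8, then near 1.0 a pin under the arm, 60 mm from the pivot, pushes the slide hard against the stop. The measured angle cannot set that force: feel for it. On counts from 0.94. Stays where left
- red_clip_post (a point): top centre of the red clip's upright round plastic post, 12 mm in diameter, 98 mm from the pivot axis, by which to handle it; it stands 37 mm above the steel arm (post top 72 mm, arm top 35 mm above the table)
- blue_clip (a joint): swing angle (rad) of the blue-posted clip, clockwise seen from above as it grows. Starts at 0 to 0.08 (0: arm along the stage's -x), its sprung foot on the slide by the end stop; the foot is off the glass from 0.4, clear counts from 0.7, mechanical end 1.15. Stays where it is left
- blue_clip_post (a point): top centre of the blue clip's post: same sizes as the red one, 98 mm from its own pivot screw
- loupe: small white loupe with a black eyepiece, 30 x 34 x 16 mm, bystander; origin under its centre
- cleaner_pen: white pen-shaped connector cleaner, 15 x 174 x 15 mm, bystander; origin under its centre
- transceiver: metal pluggable transceiver with a blue bail, 69 x 14 x 11 mm, bystander; origin under its centre
- tape_roll: roll of masking tape, 104 x 102 x 25 mm, bystander; origin under its centre
- red_clip_pivot (a point): pivot screw axis of the red clip at table level, at x = 60, y = -42 mm of the stage. At the post the free swing takes about 1.2 N (hinge friction 0.12 N m), pushing the slide along 3 to 4 N; against the stop the force climbs steeply, and 7 to 8 N at the post seats it well
- blue_clip_pivot (a point): pivot screw axis of the blue clip at table level, at x = 60, y = 46 mm of the stage; same friction as the red one
Not all that is in view belongs to the job. Of the things that look like the slide, the largest one is meant.

How it is judged:
By the outcome, as a careful person would: the job done as asked, in the order asked, and still so for the second after the job is handed in, with the robot touching nothing.
It also fails if it takes over 70 s, if anything falls off the work surface, if the arm or the gripper's body presses on something with over 40 N, if the wrist force passes 120 N, or if a joint passes its speed limit or range.

## Robot

A 6-joint arm with a two-finger parallel gripper is mounted at the origin on a cart in front of the work surface, level with it; the furniture and walls round the work are solid. World frame = base frame: x ahead of the robot, y to its left, z up, the work surface at z = 0. Lengths are in m, angles in rad, forces in N, time in s.
With the tool pointing down it reaches from about 0.375 to 0.9 m from the base axis. Payload 3.1 kg.
Tool frame: the origin (TCP) lies between the finger pads; the fingertips stand 22 mm ahead of it and the grasp point (between the pads) lies 3 mm ahead of it; z points along the fingers, y is the line along which they close (so a half turn about z gives the same grasp; the last joint's range is limited). The gripper opens to 87 mm and grips with 3 to 60 N. Pads are 19 mm wide; open, the fingers measure 117 mm over their backs; the gripper's body (75 mm by 190 mm) begins 51 mm behind the grasp point.
Start: joints at [-1.367, 0.527, 1.433, -0, 1.181, -0.178], TCP at [0.233, -0.58, 0.245] pointing down, gripper open.
Joint ranges: [-3.08, 3.08], [-0.75, 2.2], [0.22, 2.44], [-1.43, 4.57], [0, 2.65], [-2.85, 2.85]. Speed limits (rad/s): [2.79, 2.79, 3.14, 3.14, 3.14, 3.14].

## Interface

Orientations are given as a unit quaternion [x, y, z, w].
In Python, from rig import robot gives the robot as it stands.
- The arm moves only by the tool move_arm, never from a script. Its argument "series" is text: rows parted by semicolons, each of 6 numbers parted by spaces: the shift along the tool's x, y, z in mm, then the turn, a rotation vector about the tool's x, y, z in degrees. In form: dx dy dz ax ay az; .... A call has 1 to 8 rows; each row is the pose to reach, as a shift and turn from the pose commanded when the call began, along the tool's axes at that moment; what a row does not reach only later rows make up. A row lasts 1/12 s, in which the tool goes at most 41.7 mm and 7.16 degrees, less where a joint would pass 70% of its speed; a pose out of reach is approached as far as the arm can. A call with a gripper value outside its range is refused whole. "jaw" is the opening, from 0 (shut) to 1 (fully open), set as the call begins (left out, the last holds). The fingers move at their own pace and stop on an object; "newtons" is the grip in N (left out, the last holds). Time passes only in rows, so rows that repeat a pose let the fingers close. It gives the time, the measured TCP pose, the force, the opening and the grip force at its end, in the units of the state.
- robot.get_obs(): the state, without advancing time (a new reading comes with each control period).
- robot.camera(name): name is "side" or "top"; returns a dict with "img" (480x640x3 uint8, red, green, blue), "mtx" (3x3 intrinsics, pixels), "world_to_cam" (4x4, takes a point from world to camera coordinates). Camera axes: x right, y down, z forward; pixel columns grow to the right and rows downward; lengths in m; the calibration is good to about 2 mm. A picture is of the moment at which its call begins. There is no depth.
- robot.hand_in(): hands the job in; it is judged then, once.
Trained networks look in a picture, given as the dict that the camera call returned (one of the last four; its "shot" number tells which), for a name from the list of things; names that differ only in an ending like _2 or _b are one class to them, and where a whole thing is asked for, a point or a joint stands for the part that bears it (a point fixed in the world has none). Each returns a list of dicts, best first, with "p" (0 to 1); they miss things now and then, are a little off and sometimes report something else, mostly with a low value. They report only what shows in the picture. A call takes as long as a camera call. They do not tell look-alikes from the thing itself.
- robot.search_frame(picture, thing): "xyz" ([x, y, z] in m, in world coordinates, good to about 4 mm: the middle of the surface that is visible of it).
- robot.tip_of(picture, thing): "xyz" ([x, y, z] in m, in world coordinates, good to about 4 mm: a listed point, or the origin of a listed thing).
The state is a dict: "time": time; "q": joint angles; "joint_velocities": joint speeds; "joint_torque": joint torques, N m; "position": TCP position; "tool_rot": TCP orientation; "ft_force": force on the tool from outside, world axes, zero at the start; "moment": the same for the moment, N m; "grip_width": finger opening in m; "grip_force": force on a finger pad.
Only numpy, scipy, OpenCV 4.12 (cv2) and the standard library are available. Lean on these libraries where they do the work, as an engineer would, in place of code of your own. Each camera call takes 0.05 s, during which the arm holds its last target. There are 200 camera calls.

## Working session

There is one attempt and no reset: what is moved stays moved. The work goes in short steps, Python scripts to look and compute and a tool call to move; the robot and the scene stay as the last step left them, time stands still between calls to the robot, and variables do not carry over. Pictures are saved under pics/ and viewed, at most 10 in all, crops included, and the job is handed in when it is done.

Besides the shell and the picture viewer there is one more tool, called after "Call:" as name(argument=value, ...) on one line, values as JSON. move_arm: Moves the arm, as the interface text tells. Its arguments: {"type":"object","properties":{"series":{"type":"string"},"jaw":{"type":"number"},"newtons":{"type":"number"}},"required":["series"]}

```bash
mkdir -p pics; ls
python3 - <<'E'
from rig import robot
import cv2
o=robot.get_obs(); print(o['time'],o['position'],o['tool_rot'],o['grip_width'])
for n in('top','side'):
    c=robot.camera(n); cv2.imwrite(f'pics/{n}1.png',c['img'][:,:,::-1])
    print(n,c['mtx'].round(1).tolist(),c['world_to_cam'].round(3).tolist())
    for t in('red_clip_post','blue_clip_post','red_clip_pivot','blue_clip_pivot','slide','end_stop','stage','loupe','cleaner_pen','transceiver','tape_roll'):
        r=robot.tip_of(c,t)
        print(t,[(round(d['p'],2),[round(v,4) for v in d['xyz']]) for d in r[:3]])
E
```

```text
pics
0.0 [ 0.23334239 -0.57906572  0.24356656] [ 9.81743038e-01  1.90208956e-01  1.11445785e-05 -1.07686263e-03] 0.08668865349193022
top [[460.3, 0.0, 323.2], [0.0, 460.3, 241.3], [0.0, 0.0, 1.0]] [[0.002, -1.0, 0.005, 0.062], [-0.979, -0.003, -0.203, 0.499], [0.203, -0.005, -0.979, 0.923], [0.0, 0.0, 0.0, 1.0]]
red_clip_post [(0.64, [0.482, -0.0337, 0.0739])]
blue_clip_post [(0.93, [0.4704, 0.1481, 0.0711]), (0.68, [0.5004, 0.0874, 0.0009])]
red_clip_pivot [(0.85, [0.5507, 0.033, -0.0003])]
blue_clip_pivot [(0.71, [0.5661, 0.1233, -0.001])]
slide [(0.78, [0.6703, 0.0405, -0.0035]), (0.75, [0.3364, 0.1828, 0.0017]), (0.67, [0.5026, 0.0849, 0.0209])]
end_stop [(0.54, [0.4825, -0.0343, 0.0727]), (0.49, [0.509, 0.128, 0.0203])]
stage [(0.56, [0.499, 0.0881, 0.003])]
loupe [(0.53, [0.63, -0.217, -0.001])]
cleaner_pen [(0.87, [0.3916, -0.2708, -0.0015])]
transceiver [(0.59, [0.4052, 0.3104, 0.0016])]
tape_roll [(0.66, [0.3905, -0.2698, -0.0009])]
side [[437.6, 0.0, 325.0], [0.0, 437.6, 236.7], [0.0, 0.0, 1.0]] [[0.984, -0.179, -0.016, -0.475], [-0.095, -0.446, -0.89, 0.162], [0.152, 0.877, -0.456, 0.826], [0.0, 0.0, 0.0, 1.0]]
red_clip_post [(0.83, [0.4863, -0.0354, 0.0756]), (0.22, [0.6301, -0.2128, 0.0048])]
blue_clip_post [(0.54, [0.4729, 0.1476, 0.0729])]
red_clip_pivot [(0.86, [0.5545, 0.0399, -0.0003])]
blue_clip_pivot [(0.64, [0.5689, 0.1181, -0.0016]), (0.16, [0.4064, 0.3073, -0.0021])]
slide [(0.77, [0.337, 0.1825, -0.0016]), (0.69, [0.4992, 0.0842, 0.0221]), (0.63, [0.6709, 0.0373, -0.0002])]
end_stop [(0.54, [0.502, 0.0904, -0.0013])]
stage [(0.92, [0.499, 0.0858, 0.0002])]
loupe [(0.67, [0.6274, -0.2119, 0.0056])]
cleaner_pen [(0.62, [0.3889, -0.2615, -0.0001])]
transceiver [(0.4, [0.4059, 0.3083, -0.0042])]
tape_roll [(0.89, [0.5928, 0.3728, -0.0019])]
```

View pics/top1.png

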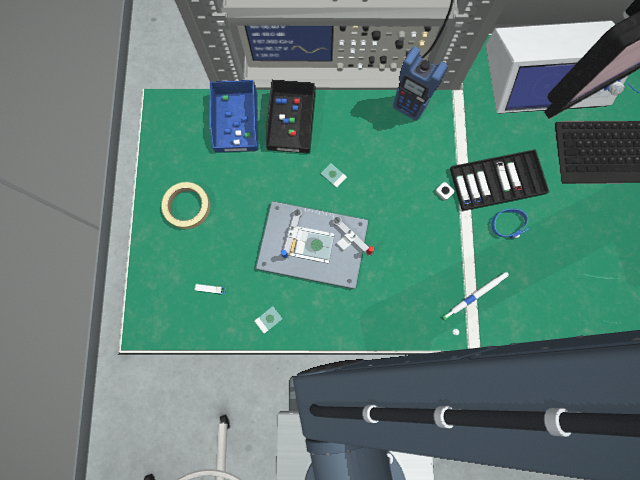

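View pics/side1.png

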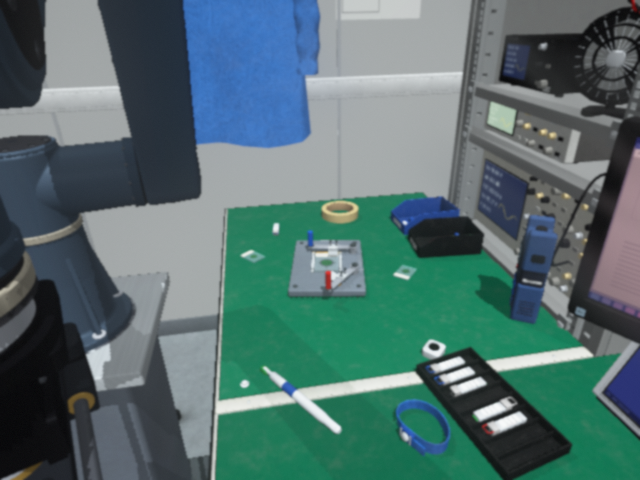

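The three slide-like things are at top pixels (333,175), (268,319) and (317,245). The one in the stage channel at (317,245) fits: it is the largest and lies between the rails. I'll confirm it in a crop and fit the stage pose.

```bash
cat > h.py <<'E'
from rig import robot
import numpy as np, cv2
from scipy.optimize import least_squares
def model(p):
    x,y,a,r,b=p; X=np.array([np.cos(a),np.sin(a)]);Y=np.array([-X[1],X[0]]);o=np.array([x,y])
    rp=o+.06*X-.042*Y; bp=o+.06*X+.046*Y
    f=1-r
    return dict(stage=o,red_clip_pivot=rp,blue_clip_pivot=bp,end_stop=o+.041*Y,
      red_clip_post=rp+.098*(-np.cos(f)*X-np.sin(f)*Y),blue_clip_post=bp+.098*(-np.cos(b)*X+np.sin(b)*Y)),X,Y
def fit(n=3,names=('stage','red_clip_pivot','blue_clip_pivot','red_clip_post','blue_clip_post')):
    obs=[]
    for i in range(n):
        for cam in('top','side'):
            c=robot.camera(cam)
            for t in names:
                r=robot.tip_of(c,t)
                if r and r[0]['p']>.4: obs.append((t,np.array(r[0]['xyz'][:2])))
    def res(p):
        m=model(p)[0]; return np.concatenate([(m[t]-v)/.003 for t,v in obs])
    s=least_squares(res,[.5,.086,-.175,.1,.05],loss='soft_l1')
    return s.x,obs
E
python3 - <<'E'
from h import *
p,obs=fit(3); print(p.round(4)); m,X,Y=model(p)
for t in m: print(t,m[t].round(4),[(v-m[t]).round(4).tolist() for n,v in obs if n==t])
c=robot.camera('top')['img'][190:300,240:390,::-1]
cv2.imwrite('pics/crop1.png',cv2.resize(c,None,fx=5,fy=5,interpolation=cv2.INTER_CUBIC))
E
```

```text
[ 0.5015  0.0892 -0.191   0.0153  0.0384]
stage [0.5015 0.0892] [[0.1252, -0.3039], [0.0007, 0.0015], [-0.0018, -0.0017], [-0.0021, -0.0001], [0.0016, -0.004], [0.0007, 0.0007]]
red_clip_pivot [0.5524 0.0365] [[-0.0033, 0.0016], [-0.0006, 0.0013], [-0.0007, -0.0012], [-0.0025, 0.0002], [0.0012, -0.0009], [-0.002, 0.0052]]
blue_clip_pivot [0.5691 0.1229] [[-0.001, 0.0029], [0.0029, -0.0015], [-0.0005, 0.001], [0.0033, -0.0043], [-0.0007, 0.0018], [0.0035, -0.0048]]
end_stop [0.5093 0.1294] []
red_clip_post [ 0.4837 -0.0333] [[-0.0029, 0.0007], [0.0016, 0.0001], [0.0029, -0.0025], [-0.0009, 0.0037], [0.0029, 0.0014]]
blue_clip_post [0.4737 0.1452] [[0.0005, 0.0013], [-0.0015, -0.0016], [-0.0005, 0.0022], [-0.0012, 0.0015], [-0.0009, -0.0015], [0.0002, -0.0008]]
```

View pics/crop1.png

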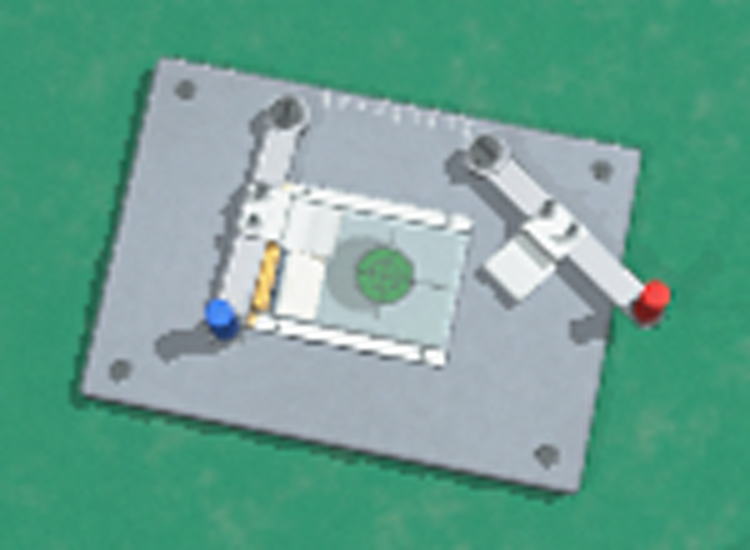

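The crop confirms it: the slide with rings and white patch lies in the channel at crop (390,275), with the brass stop at (265,290), the red post at (652,298) and the blue post at (222,318).

Call:
move_arm(series="27 -26 0 0 0 0; 54 -52 0 0 0 0; 82 -77 0 0 0 0; 109 -103 0 0 0 0; 136 -129 0 0 0 0; 164 -155 0 0 0 0; 191 -181 0 0 0 0; 218 -206 0 0 0 0", jaw=0.45, newtons=15)

```text
time: 3.72
position: [0.3591, -0.3054, 0.2448]
tool_rot: [0.982, 0.19, 0.0, 0.0]
ft_force: [0.4, 0.2, -0.2]
grip_width: 0.0428
grip_force: 0.0
```

Call:
move_arm(series="27 -26 15 0 0 -3; 54 -52 30 0 0 -6; 82 -77 45 0 0 -9; 109 -103 60 0 0 -12; 136 -129 75 0 0 -15; 164 -155 90 0 0 -18; 191 -181 105 0 0 -21; 218 -206 115 0 0 -23.5")

```text
time: 4.38
position: [0.4842, -0.0328, 0.1285]
tool_rot: [0.922, 0.387, -0.0, -0.0]
ft_force: [1.2, 0.1, -0.2]
grip_width: 0.0392
grip_force: 0.0
```

```bash
cat >> h.py <<'E'
from scipy.spatial.transform import Rotation as Ro
def rel(target,yang=None):
    "target world xyz, world angle (deg) of the tool y line -> tool shift mm, turn deg"
    o=robot.get_obs(); R=Ro.from_quat(o['tool_rot']).as_matrix()
    d=R.T@(np.array(target)-o['position'])*1000
    a=np.degrees(np.arctan2(R[1,1],R[0,1]))
    t=None if yang is None else -((yang-a+90)%180-90)
    return d.round(1),t,round(a,1),o['q'].round(2),o['time']
E
python3 - <<'E'
from h import *
p,obs=fit(2); print(p.round(4)); m,X,Y=model(p)
for t in m: print(t,m[t].round(4),[(v-m[t]).round(3).tolist() for n,v in obs if n==t])
print(rel([*m['red_clip_post'],.064],-44.6),robot.get_obs()['ft_force'],robot.get_obs()['position'])
E
```

```text
[ 0.5016  0.09   -0.1939 -0.0435  0.0316]
stage [0.5016 0.09  ] [[-0.003, 0.001], [-0.002, -0.001]]
red_clip_pivot [0.5524 0.0372] [[-0.002, 0.004], [0.001, -0.002]]
blue_clip_pivot [0.5694 0.1236] [[0.001, -0.004], [0.0, -0.004]]
end_stop [0.5095 0.1302] []
red_clip_post [ 0.4877 -0.0364] [[0.001, 0.001], [0.002, 0.003]]
blue_clip_post [0.4739 0.1455] [[-0.001, -0.002], [0.001, 0.002]]
(array([ 1.3,  3.9, 65.5]), np.float64(0.04340967945259422), np.float64(-44.6), array([-0.3 ,  0.53,  1.88,  0.  ,  0.73,  0.48]), 5.5833) [ 0.73033969 -0.89916983 -0.06416277] [ 0.48405069 -0.0346004   0.12954635]
```

Call:
move_arm(series="0 0 20 0 0 0; 0 0 40 0 0 0; 0 0 55 0 0 0; 0 0 65 0 0 0; 0 0 65 0 0 0")

```text
time: 6.0
position: [0.4829, -0.0344, 0.0629]
tool_rot: [0.922, 0.386, -0.001, -0.001]
ft_force: [0.0, 0.2, -0.0]
grip_width: 0.0391
grip_force: 0.0
```

Call:
move_arm(series="0 0 0 0 0 0; 0 0 0 0 0 0; 0 0 0 0 0 0; 0 0 0 0 0 0; 0 0 0 0 0 0; 0 0 0 0 0 0; 0 0 0 0 0 0; 0 0 0 0 0 0", jaw=0, newtons=15)

```text
time: 6.67
position: [0.4841, -0.0347, 0.0651]
tool_rot: [0.922, 0.386, 0.0, 0.0]
ft_force: [-0.7, 0.7, 6.1]
grip_width: 0.0117
grip_force: 15.0
```

Run:
```python
from h import *
o=robot.get_obs(); print(o['ft_force'],o['moment'],o['position'],o['grip_width'])
c=robot.camera('top')['img'][170:300,240:400,::-1]
cv2.imwrite('pics/crop2.png',cv2.resize(c,None,fx=4,fy=4,interpolation=cv2.INTER_CUBIC))
```

```text
[-0.67136623  0.6906687   6.12882541] [0.1246006  0.1413996  0.02592401] [ 0.4841246  -0.03466044  0.06505991] 0.011677050980656235
```

View pics/crop2.png

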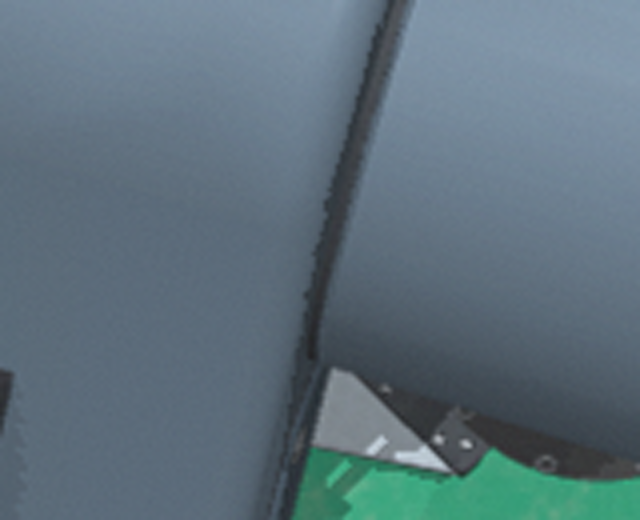

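The post is gripped (11.7 mm opening) and the top view is now covered by the arm. I'll swing along the arc.

Call:
move_arm(series="0 -2.6 -1 0 0 1.5; 0.4 -10.3 -1 0 0 6; 1 -15.4 -1 0 0 9; 1.8 -20.5 -1 0 0 12; 2.9 -25.5 -1 0 0 15; 4.3 -30.5 -1 0 0 18; 4.3 -30.5 -1 0 0 18")

```text
time: 7.3
position: [0.4656, -0.0097, 0.0653]
tool_rot: [0.972, 0.237, 0.0, 0.0]
ft_force: [1.7, 1.5, -2.8]
grip_width: 0.0113
grip_force: 15.0
```

```bash
cat >> h.py <<'E'
def st(P=(.5524,.0368),yaw=-.192):
    o=robot.get_obs(); d=o['position'][:2]-np.array(P); r=np.hypot(*d)
    ang=np.arctan2(d[1],d[0]); th=1-((ang-(np.pi+yaw)+2*np.pi)%(2*np.pi)) if False else 1-((ang-yaw)%(2*np.pi)-np.pi)
    t=np.array([d[1],-d[0]])/r  # clockwise tangent
    f=o['ft_force']; print('t',o['time'],'r',r.round(4),'theta',th.round(3),'Ft',(f[:2]@t).round(2),'Fr',(f[:2]@d/r).round(2),'fz',f[2].round(2),'M',o['moment'].round(2),'pos',o['position'].round(4),'w',o['grip_width'].round(4))
E
python3 -c "
from h import *
st()"
```

```text
Traceback (most recent call last):
  File "h.py", line 34, in st
    f=o['ft_force']; print('t',o['time'],'r',r.round(4),'theta',th.round(3),'Ft',(f[:2]@t).round(2),'Fr',(f[:2]@d/r).round(2),'fz',f[2].round(2),'M',o['moment'].round(2),'pos',o['position'].round(4),'w',o['grip_width'].round(4))
                                                                                                                                                                                                           ^^^^^^^^^^^^^^^^^^^^^
AttributeError: 'float' object has no attribute 'round'
```

Call:
move_arm(series="0 -2.6 0 0 0 1.5; 0.1 -5.2 0 0 0 3; 0.4 -10.3 0 0 0 6; 1 -15.4 0 0 0 9; 1.8 -20.5 0 0 0 12; 2.9 -25.5 0 0 0 15; 4.3 -30.5 0 0 0 18; 4.3 -30.5 0 0 0 18")

```text
time: 7.97
position: [0.4559, 0.019, 0.0653]
tool_rot: [0.997, 0.083, 0.001, 0.0]
ft_force: [2.9, 1.4, -4.7]
grip_width: 0.0114
grip_force: 15.0
```

```bash
sed -i "s/o\['grip_width'\].round(4)/round(o['grip_width'],4)/" h.py
python3 -c "
from h import *
st()"
```

```text
t 7.9667 r 0.0981 theta 0.625 Ft 0.83 Fr -3.11 fz -4.73 M [ 0.26 -0.43 -0.04] pos [0.4559 0.019  0.0653] w 0.0114
```

Call:
move_arm(series="0.3 -3.4 0.6 0 0 2; 0.5 -6.9 0.6 0 0 4; 0.7 -10.3 0.6 0 0 6; 1.1 -13.7 0.6 0 0 8; 1.6 -17.1 0.6 0 0 10; 1.6 -17.1 0.6 0 0 10; 1.6 -17.1 0.6 0 0 10")

```text
time: 8.55
position: [0.4546, 0.0358, 0.0652]
tool_rot: [1.0, -0.004, 0.001, 0.0]
ft_force: [1.6, 0.4, 0.8]
grip_width: 0.0116
grip_force: 15.0
```

```bash
python3 -c "
from h import *
st()
c=robot.camera('side')['img'][225:305,280:380,::-1]
cv2.imwrite('pics/s2.png',cv2.resize(c,None,fx=7,fy=7,interpolation=cv2.INTER_CUBIC))
"
```

```text
t 8.55 r 0.0978 theta 0.798 Ft 0.35 Fr -1.63 fz 0.77 M [ 0.2  -0.24 -0.01] pos [0.4546 0.0358 0.0652] w 0.0116
```

View pics/s2.png

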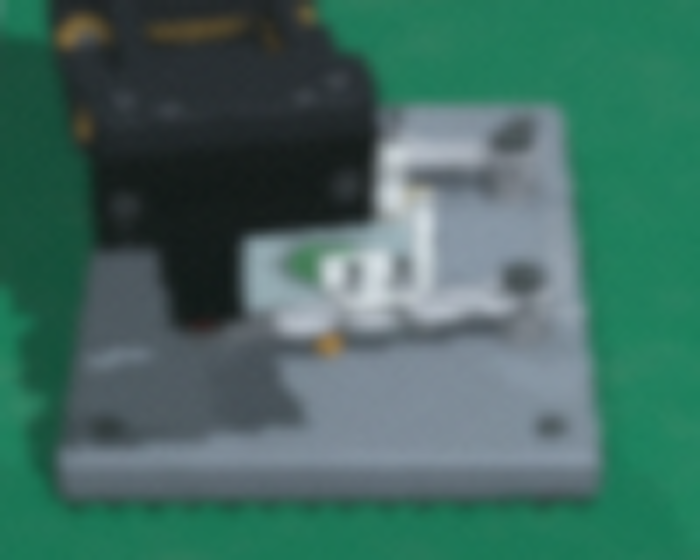

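The side crop shows the red clip's foot on the glass (340,270) and the brass pin (330,345) just short of the slide's edge. From here I'll feel my way with small steps.

Call:
move_arm(series="0.1 -1.7 0 0 0 1; 0.1 -3.4 0 0 0 2; 0.2 -5.2 0 0 0 3; 0.2 -5.2 0 0 0 3; 0.2 -5.2 0 0 0 3")

```text
time: 9.02
position: [0.4547, 0.0411, 0.0651]
tool_rot: [1.0, -0.031, 0.001, 0.0]
ft_force: [2.1, -0.7, 3.1]
grip_width: 0.0113
grip_force: 15.0
```

```bash
cat >> h.py <<'E'
def avg(P=(.5524,.0368),n=5,yaw=-.192,red=1):
    F=[];D=[]
    for i in range(n):
        o=robot.get_obs(); d=o['position'][:2]-np.array(P); r=np.hypot(*d); t=np.array([d[1],-d[0]])/r
        f=o['ft_force']; F.append([f[:2]@t,f[:2]@d/r,f[2]]); D.append(d); robot.camera('side')
    d=np.mean(D,0); th=np.pi+yaw-(np.arctan2(d[1],d[0])%(2*np.pi))+red
    print('t',o['time'],'theta',th.round(4),'r',np.hypot(*d).round(4),'F',np.mean(F,0).round(2),'sd',np.std(F,0).round(2),'w',round(o['grip_width'],4),o['position'].round(4))
E
python3 -c "
from h import *
avg()"
```

```text
t 9.2167 theta 0.8523 r 0.0978 F [-0.45 -2.4   2.9 ] sd [0.26 0.24 0.35] w 0.0112 [0.4547 0.0411 0.0651]
```

Call:
move_arm(series="0 -0.9 0 0 0 0.5; 0.1 -1.7 0 0 0 1; 0.1 -2.6 0 0 0 1.5; 0.1 -3.4 0 0 0 2; 0.1 -3.4 0 0 0 2; 0.1 -3.4 0 0 0 2")

```text
time: 9.77
position: [0.455, 0.0445, 0.0651]
tool_rot: [0.999, -0.049, 0.001, -0.0]
ft_force: [3.1, -1.1, 5.4]
grip_width: 0.0114
grip_force: 15.0
```

```bash
python3 -c "
from h import *
avg()"
```

```text
t 9.9667 theta 0.8873 r 0.0977 F [-0.91 -3.99  5.13] sd [0.16 0.71 0.32] w 0.0112 [0.455  0.0445 0.0651]
```

Call:
move_arm(series="0.3 -0.4 -0.3 0 0 0.25; 0.6 -0.9 -0.6 0 0 0.5; 0.6 -1.3 -0.6 0 0 0.75; 0.7 -1.7 -0.6 0 0 1; 0.7 -1.7 -0.6 0 0 1; 0.7 -1.7 -0.6 0 0 1")

```text
time: 10.52
position: [0.4552, 0.0462, 0.0653]
tool_rot: [0.998, -0.057, -0.0, -0.0]
ft_force: [4.6, -1.6, -2.9]
grip_width: 0.0116
grip_force: 15.0
```

```bash
python3 -c "
from h import *
avg()"
```

```text
t 10.7167 theta 0.9043 r 0.0977 F [-1.08 -4.47 -3.54] sd [0.33 0.31 0.42] w 0.0113 [0.4552 0.0462 0.0653]
```

Call:
move_arm(series="0.3 -0.4 0.1 0 0 0.25; 0.5 -0.9 0.3 0 0 0.5; 0.6 -1.3 0.3 0 0 0.75; 0.6 -1.7 0.3 0 0 1; 0.6 -1.7 0.3 0 0 1; 0.6 -1.7 0.3 0 0 1")

```text
time: 11.27
position: [0.4554, 0.048, 0.0652]
tool_rot: [0.998, -0.066, -0.001, -0.0]
ft_force: [2.2, -1.5, -0.6]
grip_width: 0.0112
grip_force: 15.0
```

```bash
python3 -c "
from h import *
avg()"
```

```text
t 11.4667 theta 0.9226 r 0.0976 F [-0.86 -2.16 -0.42] sd [0.24 0.38 0.38] w 0.0116 [0.4554 0.048  0.0652]
```

Call:
move_arm(series="0 -0.4 0 0 0 0.25; 0.1 -0.9 0 0 0 0.5; 0.1 -0.9 0 0 0 0.5; 0.1 -0.9 0 0 0 0.5")

```text
time: 11.85
position: [0.4556, 0.0488, 0.0652]
tool_rot: [0.998, -0.07, -0.001, -0.0]
ft_force: [0.9, -1.4, -0.0]
grip_width: 0.0116
grip_force: 15.0
```

Call:
move_arm(series="0 -0.4 0 0 0 0.25; 0 -0.4 0 0 0 0.25; 0 -0.4 0 0 0 0.25; 0 -0.4 0 0 0 0.25")

```text
time: 12.18
position: [0.4556, 0.0491, 0.0652]
tool_rot: [0.997, -0.072, -0.001, 0.0]
ft_force: [-0.9, -2.3, 1.4]
grip_width: 0.0118
grip_force: 15.0
```

```bash
python3 -c "
from h import *
avg()"
```

```text
t 12.3833 theta 0.9342 r 0.0975 F [-3.36  0.74  0.98] sd [0.53 0.56 0.48] w 0.0114 [0.4557 0.0491 0.0652]
```

Call:
move_arm(series="0 -0.4 0 0 0 0.2; 0 -0.4 0 0 0 0.2; 0 -0.4 0 0 0 0.2; 0 -0.4 0 0 0 0.2")

```text
time: 12.77
position: [0.4557, 0.0495, 0.0652]
tool_rot: [0.997, -0.074, -0.001, -0.0]
ft_force: [-2.8, -4.2, 1.8]
grip_width: 0.0113
grip_force: 15.0
```

```bash
python3 -c "
from h import *
avg(n=4)"
```

```text
t 12.9167 theta 0.9389 r 0.0975 F [-3.9   3.02  1.74] sd [0.38 0.64 0.08] w 0.0113 [0.4557 0.0495 0.0652]
```

Call:
move_arm(series="-0.3 -0.4 0 0 0 0.2; -0.3 -0.4 0 0 0 0.2; -0.3 -0.4 0 0 0 0.2")

```text
time: 13.22
position: [0.4558, 0.05, 0.0652]
tool_rot: [0.997, -0.076, -0.0, -0.0]
ft_force: [-3.6, -2.6, 1.8]
grip_width: 0.0115
grip_force: 15.0
```

```bash
python3 -c "
from h import *
avg(n=4)"
```

```text
t 13.3667 theta 0.9437 r 0.0975 F [-3.37  3.01  1.3 ] sd [0.19 0.71 0.34] w 0.0114 [0.4558 0.05   0.0652]
```

Call:
move_arm(series="-0.3 -0.4 0 0 0 0.2; -0.3 -0.4 0 0 0 0.2; -0.3 -0.4 0 0 0 0.2")

```text
time: 13.67
position: [0.4558, 0.0504, 0.0652]
tool_rot: [0.997, -0.078, -0.0, -0.0]
ft_force: [-3.0, -2.7, 1.0]
grip_width: 0.0112
grip_force: 15.0
```

```bash
python3 -c "
from h import *
avg(n=3)"
```

```text
t 13.7667 theta 0.9478 r 0.0975 F [-3.42  2.56  0.71] sd [0.32 0.65 0.28] w 0.0117 [0.4559 0.0504 0.0652]
```

Call:
move_arm(series="-0.3 -0.5 0 0 0 0.3; -0.3 -0.5 0 0 0 0.3; -0.3 -0.5 0 0 0 0.3")

```text
time: 14.07
position: [0.4559, 0.0509, 0.0652]
tool_rot: [0.997, -0.08, 0.0, -0.0]
ft_force: [-3.4, -3.8, -0.7]
grip_width: 0.0112
grip_force: 15.0
```

```bash
python3 -c "
from h import *
avg(n=3)"
```

```text
t 14.1667 theta 0.953 r 0.0975 F [-3.77  2.4  -0.95] sd [0.32 0.46 0.43] w 0.0116 [0.4559 0.0509 0.0652]
```

Call:
move_arm(series="-0.2 -0.5 0 0 0 0.3; -0.2 -0.5 0 0 0 0.3; -0.2 -0.5 0 0 0 0.3")

```text
time: 14.47
position: [0.456, 0.0514, 0.0652]
tool_rot: [0.997, -0.083, 0.0, 0.0]
ft_force: [-2.8, -2.5, -1.3]
grip_width: 0.0113
grip_force: 15.0
```

```bash
python3 -c "
from h import *
avg(n=3)"
```

```text
t 14.5667 theta 0.9579 r 0.0975 F [-2.95  1.84 -1.76] sd [0.43 0.7  0.42] w 0.0115 [0.456  0.0514 0.0653]
```

Call:
move_arm(series="-0.1 -0.5 0.1 0 0 0.3; -0.1 -0.5 0.1 0 0 0.3; -0.1 -0.5 0.1 0 0 0.3")

```text
time: 14.87
position: [0.4561, 0.0518, 0.0652]
tool_rot: [0.996, -0.086, 0.001, 0.0]
ft_force: [-1.7, -3.7, -0.8]
grip_width: 0.0113
grip_force: 15.0
```

```bash
python3 -c "
from h import *
avg(n=3)"
```

```text
t 14.9667 theta 0.963 r 0.0975 F [-3.33  0.62 -1.09] sd [0.61 0.48 0.71] w 0.0113 [0.456  0.0519 0.0652]
```

Call:
move_arm(series="0 -0.5 0.1 0 0 0.3; 0 -0.5 0.1 0 0 0.3; 0 -0.5 0.1 0 0 0.3")

```text
time: 15.27
position: [0.4561, 0.0523, 0.0652]
tool_rot: [0.996, -0.088, 0.001, 0.0]
ft_force: [-0.2, -5.0, -0.4]
grip_width: 0.0117
grip_force: 15.0
```

```bash
python3 -c "
from h import *
avg(n=3)"
```

```text
t 15.3667 theta 0.968 r 0.0975 F [-3.85 -0.1  -0.27] sd [0.76 0.44 0.09] w 0.0118 [0.4561 0.0523 0.0652]
```

Call:
move_arm(series="0 -0.4 0 0 0 0.2; 0 -0.4 0 0 0 0.2; 0 -0.4 0 0 0 0.2")

```text
time: 15.67
position: [0.4561, 0.0528, 0.0652]
tool_rot: [0.996, -0.09, 0.0, 0.0]
ft_force: [0.1, -3.8, 0.2]
grip_width: 0.0113
grip_force: 15.0
```

```bash
python3 -c "
from h import *
avg(n=3)"
```

```text
t 15.7667 theta 0.9721 r 0.0976 F [-3.57 -0.73  0.76] sd [0.33 0.64 0.47] w 0.0118 [0.4562 0.0527 0.0652]
```

Call:
move_arm(series="0 -0.5 0 0 0 0.3; 0 -0.5 0 0 0 0.3; 0 -0.5 0 0 0 0.3")

```text
time: 16.07
position: [0.4562, 0.0532, 0.0651]
tool_rot: [0.996, -0.093, 0.0, 0.0]
ft_force: [0.2, -4.8, 0.5]
grip_width: 0.0117
grip_force: 15.0
```

```bash
python3 -c "
from h import *
avg(n=3)"
```

```text
t 16.1667 theta 0.9772 r 0.0976 F [-3.8  -1.33  1.14] sd [0.59 0.21 0.44] w 0.0114 [0.4562 0.0532 0.0651]
```

Call:
move_arm(series="0.1 -0.5 0 0 0 0.3; 0.1 -0.5 0 0 0 0.3; 0.1 -0.5 0 0 0 0.3")

```text
time: 16.47
position: [0.4564, 0.0537, 0.0651]
tool_rot: [0.995, -0.095, 0.0, 0.0]
ft_force: [1.2, -4.2, 2.6]
grip_width: 0.0116
grip_force: 15.0
```

```bash
python3 -c "
from h import *
avg(n=3)"
```

```text
t 16.5667 theta 0.9819 r 0.0975 F [-4.34 -1.79  2.66] sd [0.37 0.21 0.52] w 0.0113 [0.4563 0.0537 0.0652]
```

Call:
move_arm(series="0.1 -0.3 -0.2 0 0 0.2; 0.1 -0.3 -0.2 0 0 0.2; 0.1 -0.3 -0.2 0 0 0.2")

```text
time: 16.87
position: [0.4563, 0.054, 0.0652]
tool_rot: [0.995, -0.097, 0.0, 0.0]
ft_force: [1.2, -4.7, -0.3]
grip_width: 0.0113
grip_force: 15.0
```

```bash
python3 -c "
from h import *
avg(n=4)"
```

```text
t 17.0167 theta 0.9852 r 0.0976 F [-4.22 -2.14  0.06] sd [0.14 0.28 0.26] w 0.0118 [0.4564 0.054  0.0652]
```

Call:
move_arm(series="0.1 -0.4 0 0 0 0.2; 0.1 -0.4 0 0 0 0.2; 0.1 -0.4 0 0 0 0.2")

```text
time: 17.32
position: [0.4565, 0.0544, 0.0652]
tool_rot: [0.995, -0.099, 0.0, 0.0]
ft_force: [2.1, -3.7, -0.4]
grip_width: 0.0115
grip_force: 15.0
```

```bash
python3 -c "
from h import *
avg(n=3)"
```

```text
t 17.4167 theta 0.9894 r 0.0976 F [-3.58 -2.85 -0.57] sd [0.32 0.05 0.15] w 0.0113 [0.4564 0.0544 0.0652]
```

Call:
move_arm(series="0.3 -0.5 0 0 0 0.3; 0.3 -0.5 0 0 0 0.3; 0.3 -0.5 0 0 0 0.3")

```text
time: 17.72
position: [0.4566, 0.0548, 0.0652]
tool_rot: [0.995, -0.101, -0.0, 0.0]
ft_force: [1.6, -4.9, 0.1]
grip_width: 0.0114
grip_force: 15.0
```

```bash
python3 -c "
from h import *
avg(n=3)"
```

```text
t 17.8167 theta 0.9933 r 0.0975 F [-4.49 -2.34 -0.31] sd [0.27 0.1  0.32] w 0.0113 [0.4565 0.0548 0.0652]
```

Call:
move_arm(series="0.1 -0.3 0 0 0 0.2; 0.1 -0.3 0 0 0 0.2; 0.1 -0.3 0 0 0 0.2")

```text
time: 18.12
position: [0.4566, 0.0549, 0.0652]
tool_rot: [0.995, -0.103, -0.0, 0.0]
ft_force: [0.6, -5.4, -0.0]
grip_width: 0.0113
grip_force: 15.0
```

```bash
python3 -c "
from h import *
avg(n=4)"
```

```text
t 18.2667 theta 0.9948 r 0.0975 F [-5.81 -2.62  0.05] sd [0.45 0.9  0.28] w 0.0112 [0.4566 0.0549 0.0652]
```

Call:
move_arm(series="0.1 -0.3 0 0 0 0; 0.1 -0.3 0 0 0 0; 0.1 -0.3 0 0 0 0; 0.1 -0.3 0 0 0 0")

```text
time: 18.65
position: [0.4566, 0.0551, 0.0652]
tool_rot: [0.995, -0.103, -0.0, 0.0]
ft_force: [1.9, -7.1, -0.2]
grip_width: 0.0112
grip_force: 15.0
```

```bash
python3 -c "
from h import *
avg(n=6)"
```

```text
t 18.9 theta 0.9963 r 0.0975 F [-6.06 -2.44 -0.21] sd [0.49 0.41 0.46] w 0.0116 [0.4566 0.055  0.0652]
```

Call:
move_arm(series="0.1 -0.3 0 0 0 0; 0.1 -0.3 0 0 0 0; 0.1 -0.3 0 0 0 0; 0.1 -0.3 0 0 0 0")

```text
time: 19.28
position: [0.4566, 0.0552, 0.0652]
tool_rot: [0.995, -0.103, -0.001, 0.0]
ft_force: [0.7, -7.5, -1.0]
grip_width: 0.0112
grip_force: 15.0
```

```bash
python3 -c "
from h import *
avg(n=6)"
```

```text
t 19.5333 theta 0.9978 r 0.0975 F [-7.65 -1.6   0.37] sd [0.73 0.3  0.83] w 0.0114 [0.4566 0.0552 0.0652]
```

The slide is pressed at 7.6 N on the stop. I'll hold briefly, then release and rise.

Call:
move_arm(series="0.1 0 0 0 0 0; 0 0 0 0 0 0; 0 0 0 0 0 0")

```text
time: 19.83
position: [0.4567, 0.0552, 0.0652]
tool_rot: [0.995, -0.103, -0.001, 0.0]
ft_force: [-0.1, -7.8, 0.6]
grip_width: 0.0112
grip_force: 15.0
```

Call:
move_arm(series="0 0 0 0 0 0; 0 0 0 0 0 0; 0 0 0 0 0 0; 0 0 0 0 0 0; 0 0 0 0 0 0; 0 0 0 0 0 0", jaw=0.45)

```text
time: 20.33
position: [0.4568, 0.056, 0.0652]
tool_rot: [0.995, -0.103, -0.0, -0.0]
ft_force: [-1.0, 0.2, 0.2]
grip_width: 0.0374
grip_force: 0.0
```

Call:
move_arm(series="0 0 -10 0 0 0; 0 0 -25 0 0 0; 0 0 -45 0 0 0; 0 0 -65 0 0 0; 0 0 -65 0 0 0")

```text
time: 20.75
position: [0.459, 0.0557, 0.1329]
tool_rot: [0.995, -0.103, 0.003, -0.0]
ft_force: [0.7, -0.3, -0.1]
grip_width: 0.0391
grip_force: 0.0
```

Run:
```python
from h import *
for cam in ('side','side','top'):
    c=robot.camera(cam)
    for t in('blue_clip_post','red_clip_post'):
        print(cam,t,[(round(d['p'],2),np.round(d['xyz'],4).tolist()) for d in robot.tip_of(c,t)[:2]])
    if cam=='side': im=c['img'][225:305,280:380,::-1]
cv2.imwrite('pics/s3.png',cv2.resize(im,None,fx=7,fy=7,interpolation=cv2.INTER_CUBIC))
o=robot.get_obs();print(o['ft_force'],o['time'],o['q'])
for b in (.03,.04):
    m,X,Y=model([.5016,.0896,-.192,1,b]); B=m['blue_clip_post']; d=B-m['blue_clip_pivot']
    print(B,m['blue_clip_pivot'],rel([*B,.0652],np.degrees(np.arctan2(d[1],d[0]))-90))
```

```text
side blue_clip_post [(0.54, [0.4736, 0.1477, 0.0709]), (0.27, [0.5016, 0.0867, 0.0243])]
side red_clip_post [(0.88, [0.4609, 0.0518, 0.0709])]
side blue_clip_post [(0.58, [0.4743, 0.1465, 0.0739])]
side red_clip_post [(0.87, [0.4602, 0.054, 0.0693]), (0.56, [0.6279, -0.2107, 0.0016])]
top blue_clip_post []
top red_clip_post []
[-0.15948534 -0.13561706 -0.43608954] 21.2 [-1.22296090e-01  5.08186831e-01  1.94449108e+00  6.78240443e-06
  6.90629515e-01  1.65479135e+00]
[0.47368032 0.14488311] [0.56927531 0.12330538] (array([ -1.6, -90.8,  64.3]), np.float64(0.8997598915248091), np.float64(-101.8), array([-0.12,  0.51,  1.94,  0.  ,  0.69,  1.65]), 21.2)
[0.47390088 0.14583797] [0.56927531 0.12330538] (array([ -1.6, -91.8,  64.3]), np.float64(1.472717686655642), np.float64(-101.8), array([-0.12,  0.51,  1.94,  0.  ,  0.69,  1.65]), 21.2)
```

View pics/s3.png

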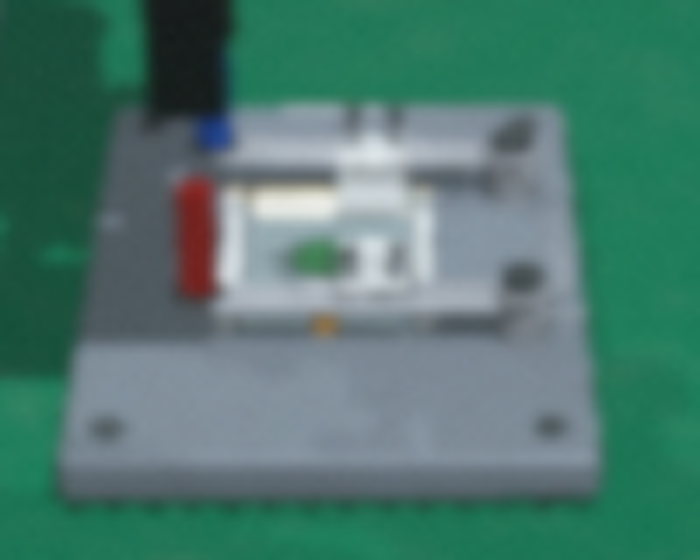

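The side crop shows the red arm lying across the slide with the pin at its edge (322,325) and the slide against the stop. The blue post is at (213,130). Now I'll move to the blue post.

Call:
move_arm(series="0 -20 0 0 0 0; 0 -45 0 0 0 0; -1 -70 0 0 0 0; -1.6 -92 0 0 0 0; -1.6 -92 20 0 0 0; -1.6 -92 45 0 0 0; -1.6 -92 66 0 0 0; -1.6 -92 66 0 0 0")

```text
time: 21.87
position: [0.4719, 0.146, 0.0609]
tool_rot: [0.995, -0.103, -0.004, 0.001]
ft_force: [0.5, -0.8, -0.8]
grip_width: 0.0392
grip_force: 0.0
```

Call:
move_arm(series="0 0 0 0 0 0; 0 0 0 0 0 0; 0 0 0 0 0 0; 0 0 0 0 0 0; 0 0 0 0 0 0; 0 0 0 0 0 0; 0 0 0 0 0 0", jaw=0, newtons=12)

```text
time: 22.45
position: [0.4751, 0.146, 0.0651]
tool_rot: [0.995, -0.103, 0.001, -0.0]
ft_force: [-0.2, 0.3, 5.1]
grip_width: 0.0111
grip_force: 12.0
```

Run:
```python
from h import *
avg(P=(.5693,.1233),red=0,n=4)
o=robot.get_obs();R=Ro.from_quat(o['tool_rot']).as_matrix()
C=R.T@(np.array([.5693,.1233,o['position'][2]])-o['position'])*1000
print(C.round(1),o['q'].round(2))
C*=98/np.hypot(*C[:2])
for f in range(4,53,4):
    print(f,(C-Ro.from_euler('z',f,degrees=True).apply(C))[:2].round(1))
```

```text
t 22.6 theta 0.045 r 0.0969 F [-0.07  0.07  6.15] sd [0.51 0.4  0.83] w 0.0117 [0.4751 0.1461 0.0651]
[96.8  3.   0.2] [ 0.07  0.66  1.89 -0.    0.59  1.85]
4 [ 0.4 -6.8]
8 [  1.4 -13.6]
12 [  2.8 -20.3]
16 [  4.6 -26.9]
20 [  6.9 -33.3]
24 [  9.7 -39.6]
28 [ 12.9 -45.6]
32 [ 16.5 -51.4]
36 [ 20.5 -57. ]
40 [ 24.9 -62.3]
44 [ 29.6 -67.2]
48 [ 34.7 -71.8]
52 [ 40. -76.]
```

Call:
move_arm(series="0.4 -6.8 -0.6 0 0 2; 1.4 -13.6 -0.7 0 0 4; 2.8 -20.3 -0.7 0 0 6; 4.6 -26.9 -0.7 0 0 8; 6.9 -33.3 -0.7 0 0 10; 9.7 -39.6 -0.7 0 0 12; 9.7 -39.6 -0.7 0 0 12")

```text
time: 23.23
position: [0.4928, 0.1833, 0.0651]
tool_rot: [0.978, -0.207, 0.0, -0.0]
ft_force: [-0.1, -0.0, 2.0]
grip_width: 0.0115
grip_force: 12.0
```

Run:
```python
from h import *
avg(P=(.5693,.1233),red=0,n=3)
o=robot.get_obs();R=Ro.from_quat(o['tool_rot']).as_matrix()
C=R.T@(np.array([.5693,.1233,o['position'][2]])-o['position'])*1000
print(C.round(1),o['q'].round(2))
for f in range(4,29,4):
    print(f,(C-Ro.from_euler('z',f,degrees=True).apply(C))[:2].round(1))
```

```text
t 23.3333 theta 0.4706 r 0.0972 F [ 0.19 -0.65  1.88] sd [0.24 0.47 0.38] w 0.0116 [0.4925 0.1829 0.0651]
[94.4 23.4  0.1] [0.14 0.68 1.82 0.   0.64 2.13]
4 [ 1.9 -6.5]
8 [  4.2 -12.9]
12 [  6.9 -19.1]
16 [ 10.1 -25.1]
20 [ 13.7 -30.9]
24 [ 17.7 -36.4]
28 [ 22.  -41.6]
```

Call:
move_arm(series="1.9 -6.5 -0.1 0 0 2; 4.2 -12.9 -0.1 0 0 4; 6.9 -19.1 -0.1 0 0 6; 10.1 -25.1 -0.1 0 0 8; 13.7 -30.9 -0.1 0 0 9; 17.7 -36.4 -0.1 0 0 10; 17.7 -36.4 -0.1 0 0 10; 17.7 -36.4 -0.1 0 0 10")

```text
time: 24.05
position: [0.5236, 0.2095, 0.065]
tool_rot: [0.957, -0.291, 0.001, -0.001]
ft_force: [-0.6, 1.9, 2.0]
grip_width: 0.0112
grip_force: 12.0
```

Call:
move_arm(series="0 0 0 0 0 0; 0 0 0 0 0 0; 0 0 0 0 0 0; 0 0 0 0 0 0; 0 0 0 0 0 0; 0 0 0 0 0 0", jaw=0.45)

```text
time: 24.55
position: [0.5229, 0.2089, 0.065]
tool_rot: [0.957, -0.291, -0.0, 0.0]
ft_force: [0.2, 0.3, 0.8]
grip_width: 0.0376
grip_force: 0.0
```

Call:
move_arm(series="0 0 -10 0 0 0; 0 0 -25 0 0 0; 0 0 -45 0 0 0; 0 0 -70 0 0 0; 0 0 -100 0 0 0; 0 0 -130 0 0 0; 0 0 -150 0 0 0")

```text
time: 25.13
position: [0.5239, 0.2092, 0.2187]
tool_rot: [0.957, -0.291, 0.002, -0.001]
ft_force: [0.1, -1.0, -0.8]
grip_width: 0.039
grip_force: 0.0
```

Run:
```python
from h import *
for cam in ('side','top'):
    c=robot.camera(cam)
    for t in('blue_clip_post','red_clip_post','slide'):
        print(cam,t,[(round(d['p'],2),np.round(d['xyz'],4).tolist()) for d in robot.tip_of(c,t)[:3]])
    if cam=='side': im=c['img'][215:305,270:380,::-1]
    else: cv2.imwrite('pics/top9.png',c['img'][:,:,::-1])
cv2.imwrite('pics/s4.png',cv2.resize(im,None,fx=6.5,fy=6.5,interpolation=cv2.INTER_CUBIC))
o=robot.get_obs();print(o['ft_force'],o['time'],o['position'])
m,X,Y=model([.5016,.0896,-.192,1,.88]);print(m['blue_clip_post'],m['red_clip_post'])
```

```text
side blue_clip_post [(0.71, [0.5257, 0.2114, 0.0725])]
side red_clip_post [(0.91, [0.4609, 0.0527, 0.0707])]
side slide [(0.73, [0.6695, 0.0389, 0.0041]), (0.72, [0.5016, 0.0905, 0.0262]), (0.45, [0.3346, 0.1797, 0.0007])]
top blue_clip_post []
top red_clip_post [(0.85, [0.4525, 0.0546, 0.0702])]
top slide [(0.93, [0.5056, 0.0876, 0.0176]), (0.59, [0.3384, 0.1865, 0.0002]), (0.54, [0.6674, 0.0402, -0.0009])]
[ 0.48780733 -0.55763166  0.14590212] 25.5333 [0.52198834 0.20872521 0.21366694]
[0.52239516 0.20936496] [0.45628372 0.05562302]
```

View pics/s4.png

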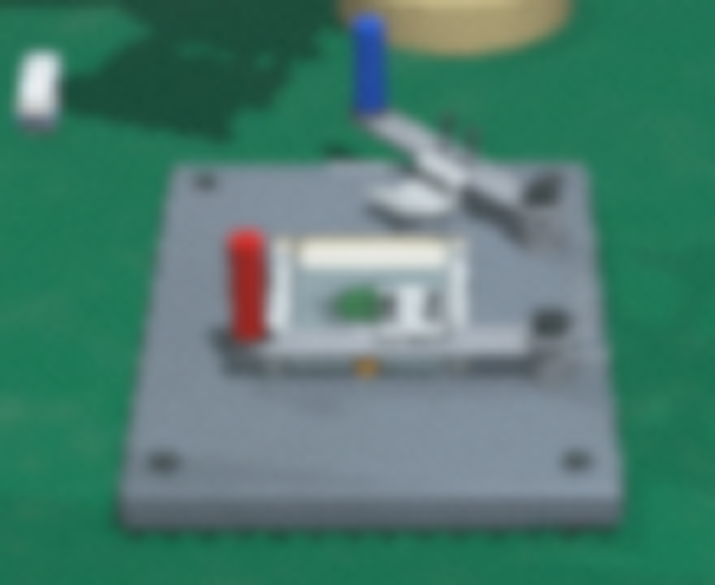

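The blue clip stands well clear, with its post at (368,60). The slide sits at the stop under the red clip, with the pin at (367,367) against its edge. Handing in.

```bash
python3 -c "
from rig import robot
print(robot.hand_in())"
```

```text
the job is handed in; nothing more can be done
None
```

The job is handed in at about 25.5 s of the 70 s: the red clip was pressed home at about 7.6 N on its post, then the blue clip was swung out to about 0.88 rad and released; the last side picture shows the slide at the stop under the red clip.

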